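Feed a board tray past a drop gate

ROBOT

A 7-joint arm with a two-finger parallel gripper is mounted at the origin on the work surface. World frame = base frame: x ahead of the robot, y to its left, z up, the work surface at z = 0. Lengths are in m, angles in rad, forces in N, time in s.
With the tool pointing down it reaches from about 0.4 to 0.85 m from the base axis. Payload 6.9 kg.
Tool frame: the origin (TCP) lies midway between the tips of the shut fingers; the grasp point (between the pads) lies behind it (ctrl.pinch_z is the z of the grasp point in the tool frame, in m); z points along the fingers, y is the direction in which the jaws open and shut (so a half turn about z gives the same grasp; the last joint's range is limited). The gripper opens to 85 mm and grips with 20 to 120 N. Pads are 22 mm wide; open, the fingers measure 114 mm over their backs; the gripper's body (76 mm by 85 mm) begins 54 mm behind the grasp point. The pads swing forward as they close: fully open they stand 13 mm farther back than shut.
Start: joints at [-1.125, 0.507, -0.238, 1.5, 0.126, 1.149, -0.155], TCP at [0.209, 0.589, 0.231] pointing down, gripper open.
Joint ranges: [-3.08, 3.08], [-0.24, 2.05], [-1.43, 1.35], [0, 2.5], [-1.52, 4.66], [0.17, 1.96], [-2.89, 2.89]. Speed limits (rad/s): [2.39, 2.39, 3.14, 3.14, 3.14, 3.14, 3.14].

INTERFACE

Orientations are given as a unit quaternion [w, x, y, z].
In Python, from station import ctrl, get_state, vision, ticket, models gives the robot as it stands. Calls block until the motion is done:
- ctrl.movep(position, orientation): joint-space move of the TCP to a pose.
- ctrl.movel(position, frame=None, max_speed=0.15): straight line of the TCP; frame=None keeps the orientation; max_speed is the mean speed in m/s.
- ctrl.set_joints(angles): joint-space move.
- ctrl.ungrasp() and ctrl.close_gripper(force=None): open the fingers fully, or close them until they stop; force is the grip in N (None keeps the last).
- ctrl.pause(seconds).
- ctrl.ik(position, orientation): joint angles nearest the present ones, or None.
- get_state(): the state.
- vision.grab_frame(name): name is "scene" or "top" or "wrist"; returns (picture, depth): 480x640x3 uint8, blue, green, red; 480x640 float32, m along the optical axis (not along the pixel's ray), 0 where there is no reading.
- vision.camera_info(name): a dict with "mtx" (3x3 intrinsics, pixels), "R" (3x3) and "t" (3): a world point X has camera coordinates R X + t; the wrist camera has in their place "hand_eye" (4x4, takes a point from camera to tool coordinates, whose origin is the TCP and whose axes are the flange's). Camera axes: x right, y down, z forward; pixel columns grow to the right and rows downward; lengths in m; the calibration is good to about 2 mm. A picture is of the moment at which its call begins: read the wrist's pose just before it. camera_info takes no time and is no camera call.
A pose or a line that the arm cannot do raises ctrl.Unreachable and nothing moves.
- ticket.close_job(): hands the job in, once; it reports no verdict.
Trained networks look in the newest picture that a camera, given by its name, has taken for a name from the list of things; names that differ only in an ending like _2 or _b are one class to them, and where a whole thing is asked for, a point or a joint stands for the part that bears it (a point fixed in the world has none). Each returns a list of dicts, best first, with "p" (0 to 1); they miss things now and then, are a little off and sometimes report something else, mostly with a low value. They report only what shows in the picture. A call takes as long as a camera call. They do not tell look-alikes from the thing itself.
- models.recognise(camera, target): "point" ([column, row] in pixels, amid what is visible of it).
- models.masks_of(camera, target): "mask" (480x640 bool, what is visible of it) and "point" ([column, row] in pixels, amid what is visible of it).
The state is a dict: "time": time; "qpos": joint angles; "qd": joint speeds; "tau": joint torques, N m; "tcp_pos": TCP position; "eef_rot": TCP orientation; "contact_force": force on the tool from outside, world axes, zero at the start; "wrist_torque": the same for the moment, N m; "width": finger opening in m.
Only numpy, scipy, OpenCV 4.12 (cv2) and the standard library are available. Lean on these libraries where they do the work, as an engineer would, in place of code of your own. Each camera call takes 0.05 s, during which the arm holds its last target.

TASK

Press the yellow side pad down with one fingertip to drop the red gate into the floor of the chute, and keep it held down while the other finger pushes the tray with the circuit board along the chute over it, until the tray sits against the grey end stop. Then take the hand away so that the gate springs shut behind the tray. The gate must not bump the tray or come up under it, the tray is only pushed, never pinched or lifted, and everything else on the bench stays where it is.

Things in the scene. Friction and masses are not known exactly. Their poses are not given: they have to be found in the camera images.
- chute: Fixed straight chute, origin on the bench. x = tray's travel direction (world +y within 0.36 rad), y across, z up. Aluminium deck at z = 50 mm, x -170 to +270; blue walls, inner faces at y = -45 and +45 mm, 6 mm thick, tops at z = 68; open above. Gate at x = 100, end stop's face at x = 250. The gate's yellow pad lies outside the -y wall, bearing blocks 72 mm tall at x = -165 and +175, y = -150
- gate_line (a point): Point in the deck, z = 50 mm in the chute's frame, on the centre line where the gate crosses (fixed)
- end_stop (a point): Foot of the face of the grey end stop (36 mm high), on the chute's centre line and deck: the tray's nose belongs here (fixed)
- gate (a joint): Angle of the sprung gate about a hinge along the chute at chute y = -150, z = 62 mm. 0 = shut (blade up), grows as the pad is pressed, stop at 0.24. From 0.17 rad up the blade is wholly below the deck; 0.20 to 0.22 is good to hold. Springs back to 0 when released. Pressing 55 mm from the hinge takes about 3 N at first, 5 N when open
- gate_pad (a point): Centre of the top of the yellow pad, part of the gate. Pad spans chute x -157 to +167, y -66 to -128 mm; shut, its top is level at z = 69 mm. At y = -97 the top sinks 11 mm at 0.2 rad (more nearer the chute). Press anywhere along it; a fingertip can slide along. At 0.21 rad a fingertip on the pad is about 8 mm above deck height, so the other finger, level with it, clears the deck
- gate_blade (a point): Middle of the top edge of the red blade, 84 mm across the chute, 8 mm thick; 18 mm above the deck when shut. It moves with the gate
- tray: Black tray with a green circuit board and a heatsink fixed on it and an orange push plate standing across its rear end. 120 mm long (x, nose at +x) by 84 mm wide (y), 0.25 to 0.5 kg; origin at the centre of its underside. The board's parts reach 38 mm up. It lies in the chute before the gate, nose towards it, 3 mm free either side
- tray_rear (a point): Middle of the rear face of the orange push plate (76 mm wide, 40 mm high, 6 mm thick), 60 mm behind the tray's origin, 20 mm above its underside: push here, along the chute
- tray_nose (a point): Middle of the tray's lower front edge, 60 mm ahead of its origin
- red_board: Red circuit board lying flat, 120 x 160 x 24 mm. Bystander: leave alone. Origin at the centre of its underside
- green_board: Green circuit board lying flat, 130 x 150 x 24 mm. Bystander: leave alone. Origin at the centre of its underside
- can: Blue drinks can, 66 mm wide, 115 mm tall. Bystander: leave alone. Origin at the centre of its underside
- carton: Black carton, 90 x 110 x 160 mm tall. Bystander: leave alone. Origin at the centre of its underside
- screwdriver: Loose screwdriver lying down. Bystander: leave alone
- heatsink: Finned aluminium heatsink, 40 x 40 x 32 mm. Bystander: leave alone. Origin at the centre of its underside
- screw_cup: Small grey bowl, 70 mm across, 50 mm tall. Bystander: leave alone. Origin at the centre of its underside
There are look-alikes about, which are no part of the job. Leave any brown, turquoise or white look-alike of the tray alone.

How it is judged:
On the way, in this order (a step that is already met when the one before it is completed fails the run):
1. the gate is held down out of the chute while the tray is still before it (value of joint gate above 0.165 rad and x of tray_nose in the frame of chute below 0.094 m), for 0.2 s.
2. the tray's rear end is past the gate and the gate is still held down (value of joint gate above 0.165 rad and x of tray_rear in the frame of chute above 0.106 m and z of tray in the frame of chute below 0.055 m), for 0.05 s.
At the end, for the whole second after the job is handed in: The tray lies flat on the deck with its nose within 8 mm of the end stop, at rest, and the gate is shut behind it (joint below 0.03 rad) (x of tray_nose in the frame of chute above 0.242 m and z of tray in the frame of chute below 0.053 m and angle between tray's own z axis and vertical below 0.05 rad and linear speed of tray below 0.01 m/s and value of joint gate below 0.03 rad); the robot touches nothing.
It fails at once if the gate comes up (below 0.165 rad) while the tray is over it (value of joint gate below 0.165 rad and x of tray_nose in the frame of chute above 0.097 m and x of tray_rear in the frame of chute below 0.104 m).
It fails at once if the tray and the gate press on each other with more than 1 N (contact force between tray and gate above 1 N).
It fails at once if the tray is lifted more than 8 mm off the deck or tipped (z of tray in the frame of chute above 0.058 m or angle between tray's own z axis and vertical above 0.15 rad).
It fails at once if a bystander is moved more than 20 mm (distance of any of red_board, green_board, can, carton, screwdriver, heatsink, screw_cup from where it was at the start of the episode above 0.02 m).
It also fails if it takes over 45 s, if anything falls off the work surface, if the arm or the gripper's body presses on something with over 40 N, if the wrist force passes 120 N, or if a joint passes its speed limit or range.

## Working session

There is one attempt and no reset: what is moved stays moved. The work goes in short steps, each a Python script; the robot and the scene stay as the last script left them, time stands still between calls to the robot, and variables do not carry over. Pictures are saved under pics/ and viewed, and the job is handed in when it is done.

```bash
ls; mkdir -p pics
python3 - <<'E'
from station import ctrl, get_state, vision
import cv2,numpy as np
s=get_state();print(s['time'],s['tcp_pos'],s['eef_rot'],s['width'],ctrl.pinch_z)
for n in ["scene","top","wrist"]:
    im,d=vision.grab_frame(n);cv2.imwrite(f"pics/{n}0.png",im);np.save(f"pics/{n}0.npy",d)
    print(n,vision.camera_info(n))
E
```

```text
pics
0.0 [0.20877416 0.58857246 0.23043674] [-1.40877015e-04  1.69532761e-01  9.85524160e-01 -8.68043607e-04] 0.0856494303006251 -0.0187
scene {'mtx': array([[469.33503232,   0.        , 327.52775709],
       [  0.        , 469.33503232, 243.17934326],
       [  0.        ,   0.        ,   1.        ]]), 'R': array([[ 0.53320871,  0.8458946 ,  0.01227995],
       [ 0.73580592, -0.45655373, -0.50014832],
       [-0.41746631,  0.2757191 , -0.86585268]]), 't': array([-0.29616069, -0.29857822,  1.44449908])}
top {'mtx': array([[456.30334044,   0.        , 324.68938751],
       [  0.        , 456.30334044, 232.05864034],
       [  0.        ,   0.        ,   1.        ]]), 'R': array([[ 0.01186716, -0.99992186, -0.00393106],
       [-0.99716927, -0.0115424 , -0.07429819],
       [ 0.07424701,  0.00480164, -0.99722832]]), 't': array([0.02969477, 0.50609122, 1.0887207 ])}
wrist {'mtx': array([[376.06395036,   0.        , 322.78878227],
       [  0.        , 376.06395036, 236.3166365 ],
       [  0.        ,   0.        ,   1.        ]]), 'hand_eye': array([[ 1.10155016e-03, -9.52170033e-01, -3.05566713e-01,
         7.87478498e-02],
       [ 9.99999358e-01,  9.67388443e-04,  5.90480430e-04,
        -4.34469386e-04],
       [-2.66636064e-04, -3.05567167e-01,  9.52170487e-01,
        -1.42339189e-01],
       [ 0.00000000e+00,  0.00000000e+00,  0.00000000e+00,
         1.00000000e+00]])}
```

View pics/top0.png

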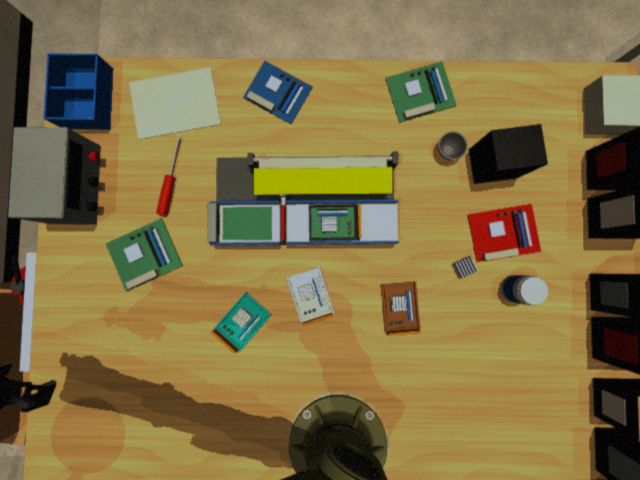

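View pics/scene0.png

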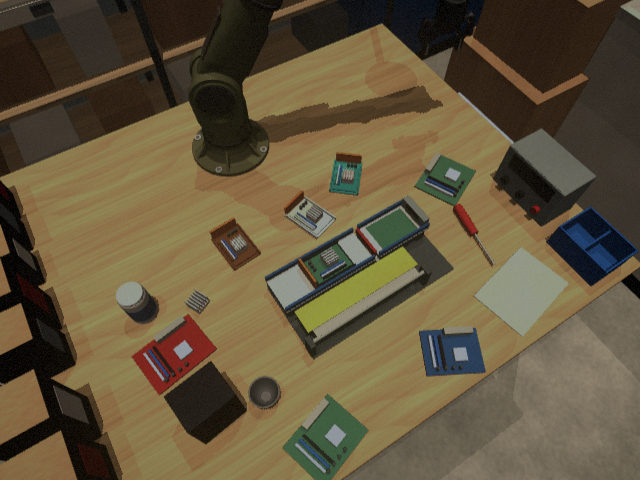

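View pics/wrist0.png

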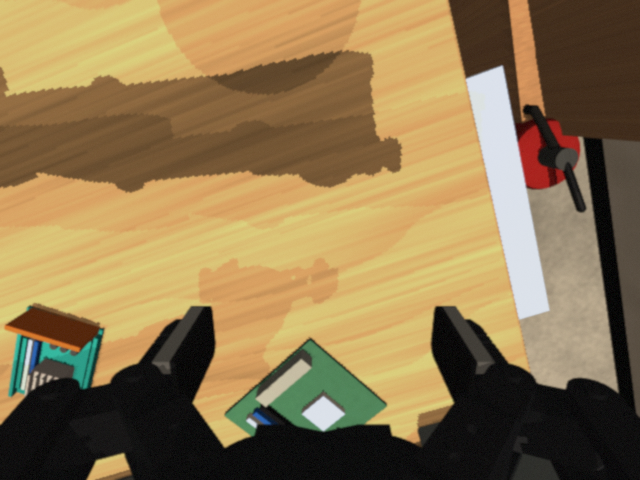

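The top view shows the chute running left (+y). The black tray with the green board is at about (335,222), red gate at (283,220), end stop at (213,222) and yellow pad at (323,180). The brown (400,306), white (310,294) and turquoise (242,322) look-alikes lie outside the chute. Next I'll measure the chute pose from depth.

```bash
cat > h.py <<'E'
import numpy as np,cv2
from station import ctrl,get_state,vision,models,ticket
def cloud(n,d):
    c=vision.camera_info(n);K=c['mtx'];v,u=np.mgrid[:480,:640]
    P=np.stack([(u-K[0,2])/K[0,0]*d,(v-K[1,2])/K[1,1]*d,d],-1)
    return (P-c['t'])@c['R']
E
python3 - <<'E'
from h import *
for n,box in [("top",(190,140,410,260)),("scene",(255,190,440,360))]:
    im=cv2.imread(f"pics/{n}0.png");d=np.load(f"pics/{n}0.npy");W=cloud(n,d)
    hsv=cv2.cvtColor(im,cv2.COLOR_BGR2HSV);H,S,V=cv2.split(hsv)
    B=np.zeros((480,640),bool);B[box[1]:box[3],box[0]:box[2]]=1;B&=d>0
    Y=B&(abs(H.astype(int)-30)<5)&(S>220)&(V>100)&(W[...,2]>.05)
    cv2.imwrite(f"pics/{n}_y.png",Y*255)
    p=W[Y];print(n,'yellow',Y.sum(),np.median(p[:,2]),np.std(p[:,2]))
    r=cv2.minAreaRect((p[:,:2]*1000).astype(np.float32));print(r)
    for nm,lo,hi in[("blue",100,130)]:
        M=B&(H>lo)&(H<hi)&(S>100)&(W[...,2]>.058)&(W[...,2]<.075);p=W[M];print(nm,M.sum())
        r=cv2.minAreaRect((p[:,:2]*1000).astype(np.float32));print(r,np.median(p[:,2]))
    M=B&((H<8)|(H>172))&(S>150);p=W[M];print('red',M.sum(),p.mean(0),p.min(0),p.max(0))
im=cv2.imread("pics/top0.png")[140:260,190:410];cv2.imwrite("pics/crop0.png",cv2.resize(im,None,fx=3.6,fy=3.6,interpolation=cv2.INTER_CUBIC))
for t in["tray","gate_pad","gate_blade","chute"]:
  vision.grab_frame("top")
  print(t,[(round(float(x['p']),2),x['point']) for x in models.recognise("top",t)][:5])
E
```

```text
top yellow 3502 0.06945079676062996 0.0019479849039144375
((622.0009155273438, 41.89739990234375), (62.08589553833008, 322.318359375), 1.4919244050979614)
blue 876
((525.1281127929688, 83.90660095214844), (101.41300201416016, 435.0216979980469), 1.247811198234558) 0.06830704924158429
red 144 [0.52311493 0.13276205 0.06521669] [ 0.48235524 -0.03992626  0.05208347] [0.56410473 0.13802934 0.07353817]
scene yellow 0 nan nan
((0.0, 0.0), (0.0, 0.0), 0.0)
blue 557
((524.6475830078125, 85.14871215820312), (103.29119110107422, 436.56524658203125), 1.2790437936782837) 0.06784750765772547
red 83 [0.52463251 0.13439775 0.06778692] [0.47890027 0.1306955  0.05763255] [0.56555847 0.14210868 0.07289724]
tray [(0.9, [244.3, 319.9]), (0.87, [333.8, 220.5]), (0.73, [401.5, 306.9]), (0.61, [309.4, 299.2]), (0.35, [321.0, 176.3])]
gate_pad [(0.81, [318.8, 173.4])]
gate_blade [(0.73, [507.2, 153.3]), (0.66, [318.2, 177.7])]
chute [(0.67, [289.1, 197.0]), (0.53, [321.4, 181.1])][ WARN:0@0.581] global loadsave.cpp:1063 imwrite_ Unsupported depth image for selected encoder is fallbacked to CV_8U.
  return _methods._mean(a, axis=axis, dtype=dtype,
  ret = ret.dtype.type(ret / rcount)
  ret = _var(a, axis=axis, dtype=dtype, out=out, ddof=ddof,
  arrmean = um.true_divide(arrmean, div, out=arrmean,
  ret = ret.dtype.type(ret / rcount)
```

View pics/crop0.png

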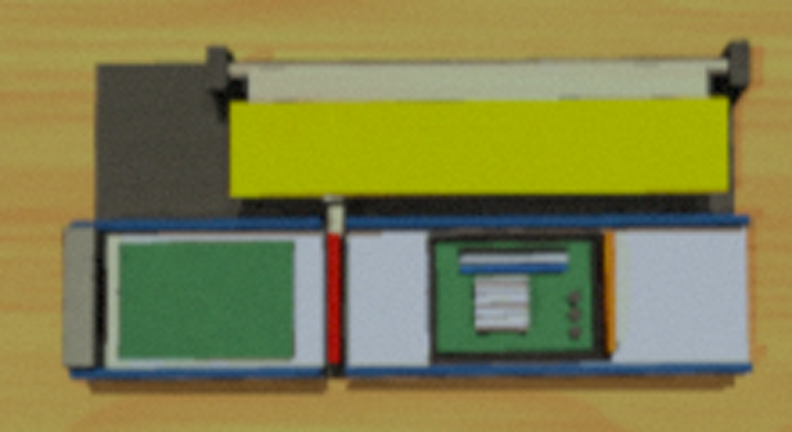

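The crop confirms it: black tray, green board, orange plate at the right rear at about (610,292) in the crop, and its nose towards the red gate at (335,295). The green panel beyond the gate is just a mark. Pad, walls and gate all put the chute origin at about (0.5257, 0.0346) with a yaw offset of about 0.0235 rad.

```bash
cat >> h.py <<'E'
AL=0.0235; O=np.array([.5257,.0346])
EX=np.array([-np.sin(AL),np.cos(AL)]);EY=np.array([-np.cos(AL),-np.sin(AL)])
def c2w(x,y,z): p=O+x*EX+y*EY; return [p[0],p[1],z]
def w2c(P):
    P=np.asarray(P);d=P[...,:2]-O;return np.stack([d@EX,d@EY,P[...,2]],-1)
def quat(k=0):
    f=np.pi/4+AL/2+k*np.pi/2; return [0,np.cos(f),np.sin(f),0]
E
python3 - <<'E'
from h import *
for n,box in [("top",(190,140,410,260)),("scene",(255,190,440,360))]:
    im=cv2.imread(f"pics/{n}0.png");d=np.load(f"pics/{n}0.npy");C=w2c(cloud(n,d))
    H,S,V=[a.astype(int) for a in cv2.split(cv2.cvtColor(im,cv2.COLOR_BGR2HSV))]
    ins=(d>0)&(abs(C[...,1])<.041)&(C[...,0]>-.165)&(C[...,0]<.09)
    M=ins&(C[...,2]>.08)&(C[...,2]<.1)&(H>5)&(H<22)&(S>120);p=C[M];print(n,'plate',M.sum(),np.percentile(p,[2,50,98],axis=0).round(4).tolist())
    blue=(d>0)&(H>100)&(H<130)&(S>100)&(abs(C[...,2]-.067)<.008)&(C[...,0]>-.2)&(C[...,0]<.3)
    for s in(-1,1):
        q=C[blue&(abs(C[...,1]-s*.048)<.012)];f=np.polyfit(q[:,0],q[:,1],1);print('wall',s,len(q),f)
for k in(0,1):
    for x in(-.12,.13):
        print(k,x,np.round(ctrl.ik(c2w(x,-.05,.07),quat(k)) if ctrl.ik(c2w(x,-.05,.07),quat(k)) is not None else [9],2))
E
```

```text
top plate 95 [[-0.0798, -0.0336, 0.0866], [-0.0769, 0.0011, 0.0906], [-0.0743, 0.0355, 0.0935]]
wall -1 440 [-0.00299143 -0.04796315]
wall 1 361 [-0.00168469  0.04772506]
scene plate 97 [[-0.0814, -0.0379, 0.0811], [-0.0788, -0.0008, 0.0888], [-0.0746, 0.0343, 0.0931]]
wall -1 285 [-0.0014537 -0.048159 ]
wall 1 231 [-0.00230033  0.04760193]
0 -0.12 [-0.05  0.63  0.24  1.81 -0.21  0.73  0.33]
0 0.13 [-0.41  0.63  0.14  1.78 -0.12  0.74 -0.18]
1 -0.12 [ 0.43  0.66 -0.53  1.8   0.45  0.8   2.84]
1 0.13 [ 0.06  0.69 -0.62  1.77  0.52  0.85  2.35]
```

```bash
sed -i 's/AL=0.0235/AL=0.0215/' h.py
python3 - <<'E'
from h import *
ctrl.movep(c2w(-.108,-.05,.20),quat(0))
ctrl.movel(c2w(-.108,-.05,.085))
s=get_state();print(s['time'],w2c(s['tcp_pos']),s['contact_force'],s['width'])
for n in["scene","wrist"]:
    im,d=vision.grab_frame(n);cv2.imwrite(f"pics/{n}1.png",im if n=="wrist" else cv2.resize(im[180:370,240:450],None,fx=3.5,fy=3.1))
    if n=="scene":np.save("pics/scene1.npy",d)
E
```

```text
4.1417 [-0.10814394 -0.0505446   0.08572663] [ 0.71590292 -0.11133955  0.46570362] 0.08579503030278487
```

View pics/scene1.png

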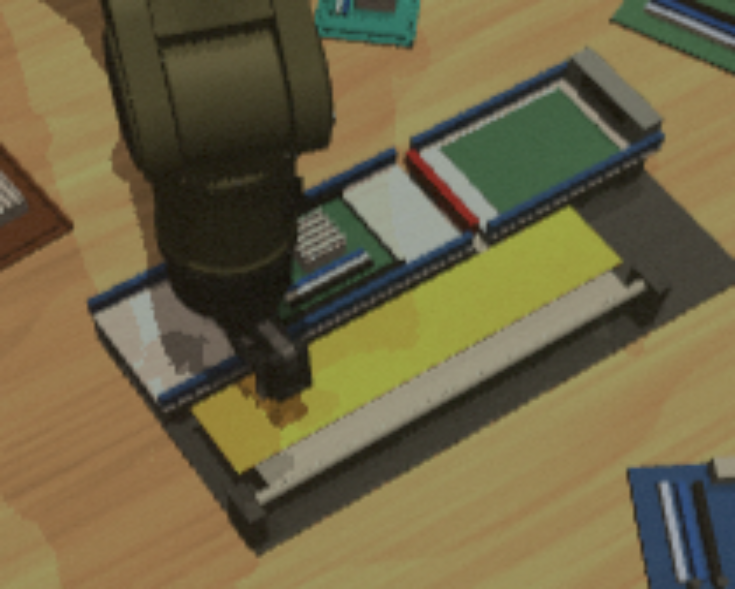

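View pics/wrist1.png

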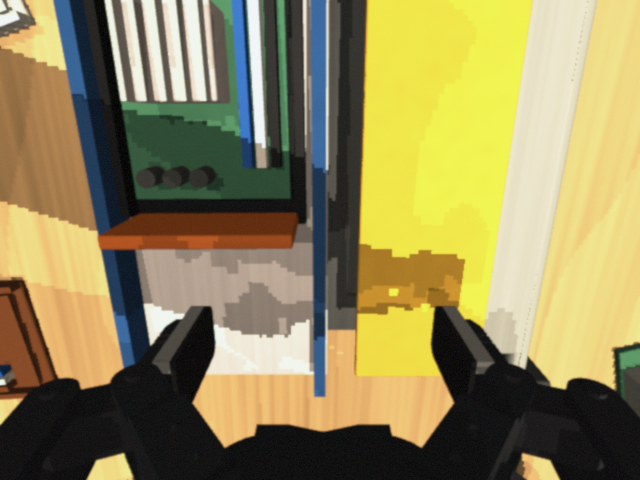

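The left finger (200,340) is behind the orange plate and the right one (450,340) is over the yellow pad, with the wall between them. I'll descend until contact.

Run:
```python
from h import *
f0=np.array(get_state()['contact_force'])
z=.0843
for i in range(16):
    z-=.002 if i<12 else .001
    ctrl.movel(c2w(-.108,-.05,z),max_speed=.03)
    s=get_state();f=np.array(s['contact_force'])-f0
    print(round(s['time'],2),round(z,4),w2c(s['tcp_pos']).round(4),f.round(2),np.round(s['wrist_torque'],2))
    if f[2]>2: break
```

```text
4.49 0.0823 [-0.1079 -0.05    0.0825] [-0.45  0.2  -0.55] [-0.07 -0.    0.01]
4.74 0.0803 [-0.108  -0.0499  0.0802] [-1.05 -0.1  -0.86] [-0.02 -0.01  0.05]
4.99 0.0783 [-0.108  -0.0499  0.0781] [-0.35 -1.07 -0.33] [-0.02 -0.04  0.01]
5.24 0.0763 [-0.108  -0.0499  0.0762] [ 0.17 -0.28 -1.07] [-0.02  0.   -0.03]
5.49 0.0743 [-0.108  -0.0499  0.0741] [-0.39  0.3  -0.61] [ 0.01  0.02 -0.01]
5.74 0.0723 [-0.108  -0.0499  0.0722] [ 0.29 -0.66 -0.34] [0.   0.02 0.01]
5.99 0.0703 [-0.108  -0.0499  0.0702] [ 0.55  0.23 -0.85] [-0.09 -0.01  0.01]
6.24 0.0683 [-0.108  -0.0499  0.0682] [-1.17 -0.22 -0.8 ] [-0.02 -0.02  0.03]
6.49 0.0663 [-0.108  -0.0499  0.0661] [ 0.03 -0.19 -1.4 ] [0.   0.01 0.02]
6.74 0.0643 [-0.108  -0.0499  0.0642] [ 0.38 -0.52 -0.49] [-0.03 -0.03 -0.01]
6.99 0.0623 [-0.1079 -0.0499  0.0622] [ 0.12 -0.16 -1.25] [-0.02  0.01  0.02]
7.24 0.0603 [-0.108  -0.0499  0.0601] [ 0.31 -0.08 -0.46] [ 0.02 -0.05  0.01]
7.49 0.0593 [-0.108  -0.05    0.0592] [-0.21 -0.06 -0.54] [-0.02  0.01  0.01]
7.74 0.0583 [-0.108  -0.05    0.0583] [-0.62  0.59 -0.2 ] [-0.    0.05  0.03]
7.99 0.0573 [-0.108  -0.0499  0.0572] [-0.07 -0.46 -1.51] [-0.03  0.02 -0.  ]
8.24 0.0563 [-0.108  -0.0499  0.0562] [-0.69 -0.46 -1.02] [-0.04 -0.04  0.  ]
```

Run:
```python
from h import *
z=.0563
for i in range(8):
    z-=.001
    ctrl.movel(c2w(-.108,-.05,z),max_speed=.03)
    F=[];T=[]
    for _ in range(3):
        s=get_state();F.append(s['contact_force']);T.append(s['wrist_torque']);ctrl.pause(.03)
    f=np.mean(F,0);print(round(s['time'],2),round(z,4),w2c(s['tcp_pos']).round(4),f.round(2),np.round(np.mean(T,0),2))
    if i>=3 and f[2]>2: break
im,d=vision.grab_frame("wrist");cv2.imwrite("pics/wrist2.png",im)
im,d=vision.grab_frame("scene");C=w2c(cloud("scene",d))
cv2.imwrite("pics/scene2.png",cv2.resize(im[180:370,240:450],None,fx=3.5,fy=3.1))
def pad(C):
    for y in(-.075,-.085,-.095,-.105,-.115,-.125):
        q=C[(C[...,0]>0)&(C[...,0]<.15)&(abs(C[...,1]-y)<.004)&(C[...,2]>.04)&(C[...,2]<.09)];print(y,len(q),np.median(q[:,2]).round(4))
pad(C);print('before');pad(w2c(cloud("scene",np.load("pics/scene1.npy"))))
```

```text
8.56 0.0553 [-0.108  -0.0501  0.0555] [-1.65 -0.    3.55] [0.03 0.09 0.01]
8.91 0.0543 [-0.108  -0.0499  0.0543] [-1.34 -0.37  4.09] [0.02 0.16 0.03]
9.26 0.0533 [-0.108  -0.0499  0.0532] [-2.41 -0.22  4.91] [0.01 0.29 0.02]
9.61 0.0523 [-0.108  -0.0499  0.0522] [-2.91 -0.24  4.41] [ 0.01  0.4  -0.03]
-0.075 169 0.0636
-0.085 163 0.0643
-0.095 169 0.0653
-0.105 173 0.0655
-0.115 184 0.0665
-0.125 191 0.067
before
-0.075 178 0.0689
-0.085 172 0.0689
-0.095 176 0.069
-0.105 182 0.0688
-0.115 179 0.0687
-0.125 190 0.0687
```

```bash
cat >> h.py <<'E'
def gate(xl=0.0,xh=.15,verbose=True):
    im,d=vision.grab_frame("scene");C=w2c(cloud("scene",d))
    q=C[(C[...,0]>xl)&(C[...,0]<xh)&(C[...,1]<-.072)&(C[...,1]>-.122)&(C[...,2]>.045)&(C[...,2]<.085)]
    f=np.polyfit(q[:,1],q[:,2],1)
    for _ in range(3):
        q=q[abs(np.polyval(f,q[:,1])-q[:,2])<.004];f=np.polyfit(q[:,1],q[:,2],1)
    m=q[:,1].mean();zm=np.polyval(f,m)
    # angle from drop: z=62+7/cos-Y tan
    Y=m+.15; th=np.linspace(0,.26,521);t2=th[np.argmin(abs(.062+.007/np.cos(th)-Y*np.tan(th)-zm))]
    return round(float(np.arctan(-f[0])),3),round(float(t2),3),len(q),im
def st():
    F=[];T=[]
    for _ in range(3):
        s=get_state();F.append(s['contact_force']);T.append(s['wrist_torque']);ctrl.pause(.03)
    return round(s['time'],2),w2c(s['tcp_pos']).round(4).tolist(),np.mean(F,0).round(2).tolist(),np.mean(T,0).round(2).tolist(),round(s['width'],4)
E
python3 - <<'E'
from h import *
for z in(.0503,.0483,.0468,.0458):
    ctrl.movel(c2w(-.108,-.05,z),max_speed=.03)
    print(z,st(),gate()[:3])
im,d=vision.grab_frame("wrist");cv2.imwrite("pics/wrist2.png",im)
im=gate()[3]
cv2.imwrite("pics/scene2.png",cv2.resize(im[180:370,240:450],None,fx=3.5,fy=3.1))
E
```

```text
0.0503 (10.06, [-0.108, -0.0499, 0.0503], [-2.95, -0.22, 4.9], [-0.02, 0.45, 0.02], 0.0849) (0.106, 0.106, 1031)
0.0483 (10.46, [-0.108, -0.05, 0.0484], [-3.71, 0.14, 5.5], [-0.05, 0.49, -0.03], 0.0853) (0.143, 0.144, 992)
0.0468 (10.86, [-0.108, -0.05, 0.0469], [-3.49, -0.23, 4.97], [-0.06, 0.46, -0.02], 0.0853) (0.166, 0.172, 986)
0.0458 (11.26, [-0.1081, -0.0501, 0.0459], [-3.35, 0.05, 5.04], [-0.03, 0.43, -0.0], 0.0856) (0.193, 0.19, 991)
```

View pics/scene2.png

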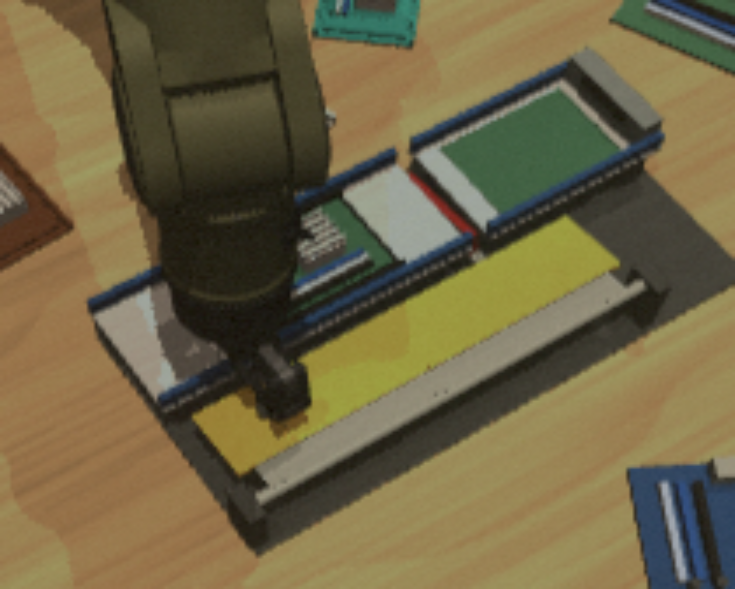

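View pics/wrist2.png

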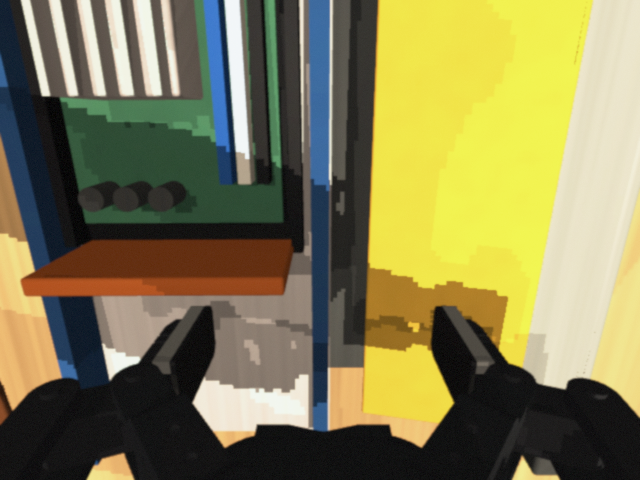

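The blade is sinking: the red line at (440,205) is nearly level with the deck, and both angle readings give about 0.19. I'll go down 1 mm more and push in stages.

Run:
```python
from h import *
ctrl.movel(c2w(-.108,-.05,.0448),max_speed=.03)
print(st(),gate()[:3])
for x in(-.085,-.055):
    ctrl.movel(c2w(x,-.05,.0448),max_speed=.03)
    print(x,st(),gate(.03,.15)[:3])
im=gate()[3]
cv2.imwrite("pics/scene3.png",cv2.resize(im[180:370,240:450],None,fx=3.5,fy=3.1))
im,d=vision.grab_frame("top");C=w2c(cloud("top",d))
H,S,V=[a.astype(int) for a in cv2.split(cv2.cvtColor(im,cv2.COLOR_BGR2HSV))]
cv2.imwrite("pics/top3.png",cv2.resize(im[140:260,190:410],None,fx=3.6,fy=3.6))
im,d=vision.grab_frame("wrist");cv2.imwrite("pics/wrist3.png",im)
```

```text
(11.76, [-0.108, -0.0501, 0.0449], [-3.14, -0.3, 5.36], [-0.06, 0.43, -0.04], 0.0857) (0.205, 0.21, 984)
-0.085 (12.82, [-0.0867, -0.0514, 0.0455], [-1.02, -3.78, 5.95], [-0.76, -0.09, -0.09], 0.0852) (0.191, 0.204, 777)
-0.055 (14.12, [-0.0568, -0.0514, 0.0455], [-0.79, -4.49, 5.27], [-0.91, -0.11, -0.13], 0.0854) (0.198, 0.203, 778)
```

View pics/scene3.png

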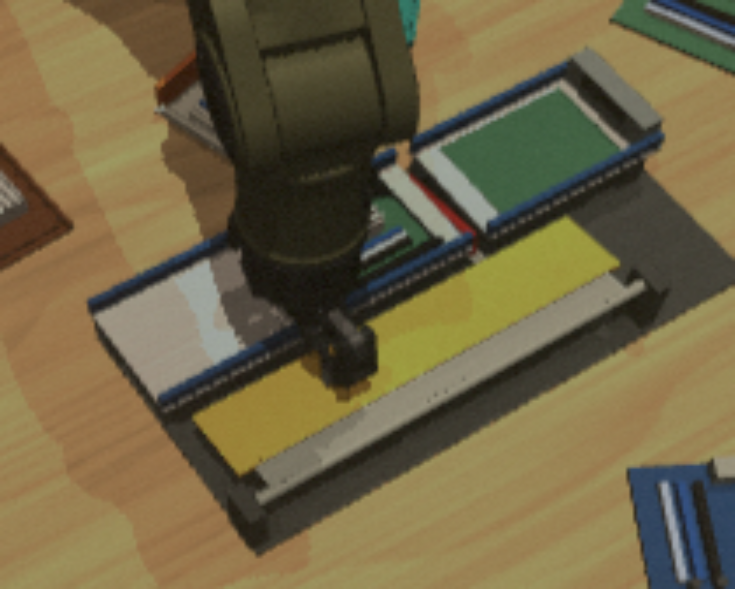

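View pics/wrist3.png

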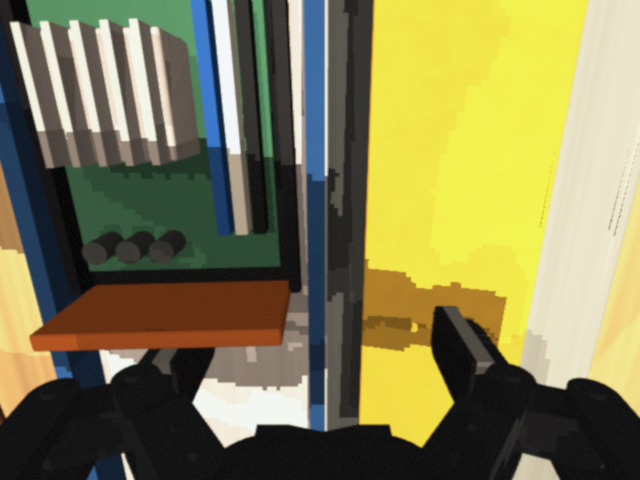

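The left finger bears on the orange plate at (180,350), the tray advances, and the gate reads 0.203. I'll press 0.4 mm deeper for margin and continue.

Run:
```python
from h import *
z=.0443
for x in(-.04,-.01,.02,.05,.08,.105):
    ctrl.movel(c2w(x,-.05,z),max_speed=.03)
    g=gate(-.15,x-.035)[:3] if x>-.03 else gate(.05,.16)[:3]
    print(x,z,st(),g,flush=True)
    if g[1]<.192: z-=.0005
    elif g[1]>.225: z+=.0004
im=gate()[3]
cv2.imwrite("pics/scene4.png",cv2.resize(im[180:370,240:450],None,fx=3.5,fy=3.1))
im,d=vision.grab_frame("wrist");cv2.imwrite("pics/wrist4.png",im)
```

```text
-0.04 0.0443 (15.12, [-0.042, -0.0517, 0.0452], [-0.68, -5.01, 7.54], [-0.93, -0.04, -0.04], 0.0851) (0.204, 0.208, 705)
-0.01 0.0443 (16.43, [-0.0125, -0.0521, 0.0453], [0.05, -6.07, 7.55], [-1.2, -0.13, -0.07], 0.0854) (0.202, 0.205, 775)
0.02 0.0443 (17.73, [0.0178, -0.0516, 0.0452], [-0.69, -5.15, 7.77], [-1.15, -0.01, -0.05], 0.0856) (0.198, 0.207, 1001)
0.05 0.0443 (19.02, [0.0478, -0.0516, 0.0451], [-0.82, -5.58, 7.74], [-1.17, -0.01, -0.08], 0.0853) (0.205, 0.21, 1198)
0.08 0.0443 (20.32, [0.0779, -0.0515, 0.0451], [-0.89, -5.77, 8.05], [-1.13, -0.03, -0.02], 0.0854) (0.208, 0.209, 1408)
0.105 0.0443 (21.46, [0.1031, -0.0515, 0.0451], [-0.56, -5.26, 7.5], [-1.11, -0.03, -0.08], 0.0852) (0.207, 0.208, 1561)
```

View pics/scene4.png

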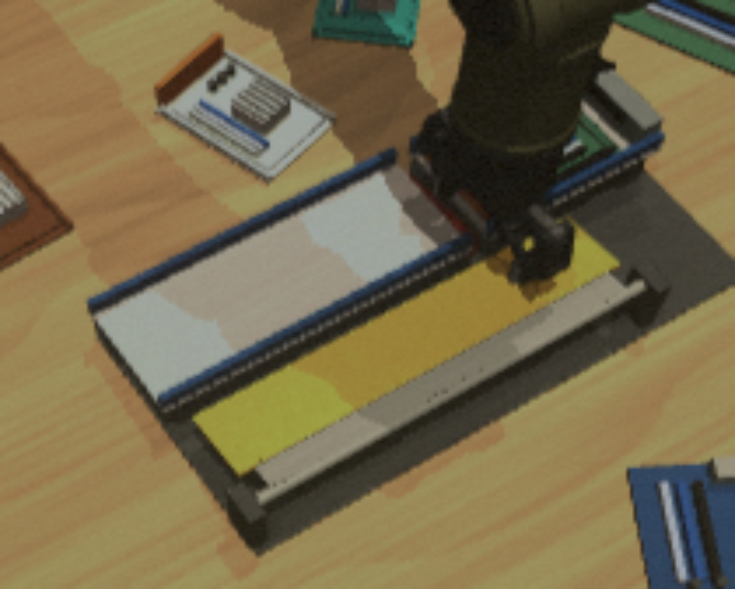

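View pics/wrist4.png

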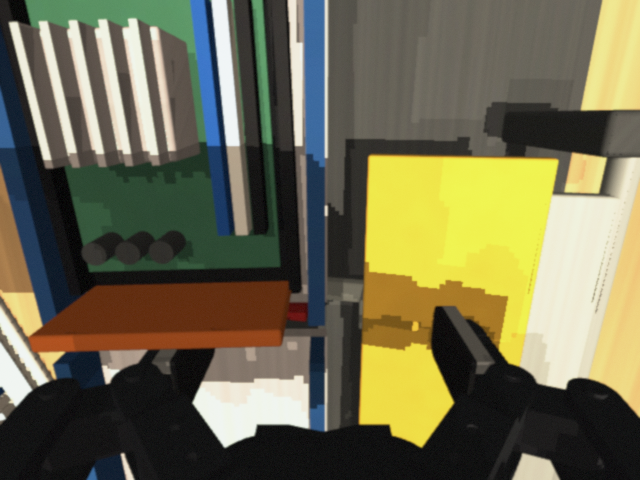

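The tray has crossed with the gate at 0.208, and the red blade shows just beside the plate's rear at (297,312). Next I'll creep to the end stop, watching the push force.

Run:
```python
from h import *
z=.0443
for x in(.113,.117,.119,.121,.123,.125,.127):
    ctrl.movel(c2w(x,-.05,z),max_speed=.02)
    s=st();print(x,s,gate(-.15,.07)[:3],flush=True)
    if s[2][1]<-10: break
im,d=vision.grab_frame("wrist");cv2.imwrite("pics/wrist5.png",im)
im,d=vision.grab_frame("top");cv2.imwrite("pics/top5.png",cv2.resize(im[140:260,190:410],None,fx=3.6,fy=3.6))
```

```text
0.113 (22.21, [0.1112, -0.0515, 0.045], [-0.62, -5.12, 7.12], [-1.07, -0.04, -0.13], 0.0855) (0.213, 0.211, 1577)
0.117 (22.71, [0.1153, -0.0514, 0.045], [-1.08, -4.57, 6.91], [-1.02, -0.06, -0.11], 0.0853) (0.206, 0.21, 1569)
0.119 (23.11, [0.1172, -0.0514, 0.045], [-1.07, -5.43, 7.32], [-1.04, -0.02, -0.07], 0.0855) (0.209, 0.212, 1568)
0.121 (23.51, [0.1192, -0.0514, 0.045], [-1.15, -5.64, 6.94], [-1.09, -0.03, -0.11], 0.0856) (0.207, 0.211, 1570)
0.123 (23.91, [0.1194, -0.0513, 0.045], [-1.43, -9.4, 7.64], [-1.88, 0.06, 0.26], 0.0856) (0.211, 0.213, 1572)
0.125 (24.31, [0.1194, -0.0512, 0.045], [-1.32, -14.6, 8.65], [-2.73, 0.15, 0.54], 0.0855) (0.21, 0.213, 1573)
```

View pics/top5.png

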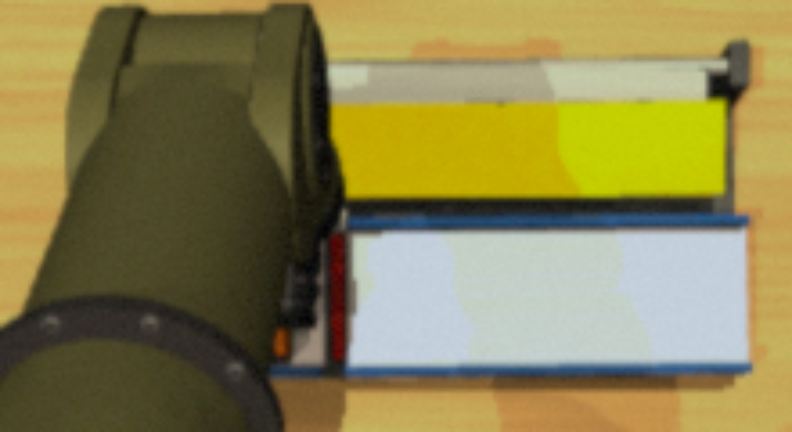

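View pics/wrist5.png

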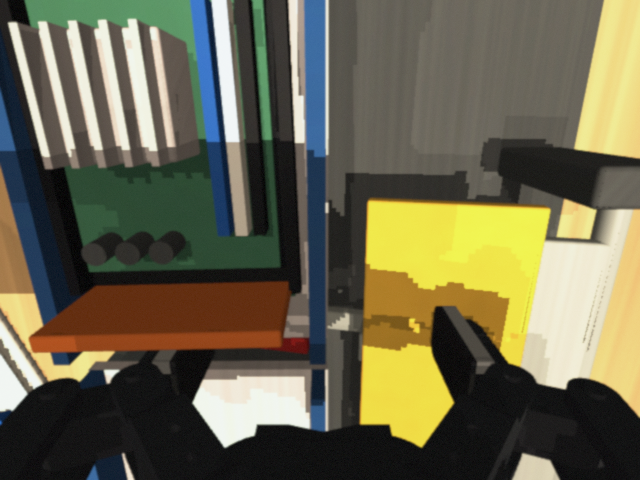

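The push force jumped at TCP x = 0.1194, against 0.119 expected for a seated tray. Now I'll back off with the gate held until the push finger is clear of the blade, then lift.

Run:
```python
from h import *
ctrl.movel(c2w(.055,-.05,.0443),max_speed=.05)
print(st(),gate(-.15,.02)[:3])
ctrl.movel(c2w(.055,-.05,.065),max_speed=.03)
ctrl.movel(c2w(.055,-.05,.20),max_speed=.12)
ctrl.movep(c2w(-.20,-.05,.25),quat(0))
print(st(),gate()[:3])
for n in("scene","top"):
    im,d=vision.grab_frame(n);C=w2c(cloud(n,d))
    H,S,V=[a.astype(int) for a in cv2.split(cv2.cvtColor(im,cv2.COLOR_BGR2HSV))]
    M=(d>0)&(abs(C[...,1])<.041)&(C[...,0]>.1)&(C[...,0]<.2)&(C[...,2]>.08)&(C[...,2]<.1)&(H>5)&(H<22)&(S>120);p=C[M]
    print(n,'plate',M.sum(),np.percentile(p,[2,50,98],axis=0).round(4).tolist() if M.sum() else '')
    M=(d>0)&(abs(C[...,1])<.04)&(abs(C[...,0]-.1)<.012)&((H<8)|(H>172))&(S>150);p=C[M];print('blade',M.sum(),np.median(p,0).round(4))
    im2=im[140:260,190:410] if n=="top" else im[180:370,240:450]
    cv2.imwrite(f"pics/{n}6.png",cv2.resize(im2,None,fx=3.5,fy=3.1))
    cv2.imwrite(f"pics/{n}6f.png",im)
```

```text
(26.11, [0.0567, -0.0512, 0.0449], [-1.15, 2.33, 5.9], [0.58, -0.02, 0.11], 0.0852) (0.206, 0.213, 1228)
(29.39, [-0.1972, -0.0506, 0.2493], [0.14, 0.54, -0.29], [0.01, -0.01, -0.02], 0.0855) (0.005, 0.003, 1049)
scene plate 106 [[0.1272, -0.0379, 0.0805], [0.1304, -0.0015, 0.0878], [0.1359, 0.036, 0.093]]
blade 76 [ 0.1001 -0.0018  0.068 ]
top plate 101 [[0.1292, -0.0357, 0.0849], [0.1322, 0.0012, 0.09], [0.1348, 0.0374, 0.0933]]
blade 136 [ 0.0991 -0.0001  0.0677]
```

View pics/scene6.png

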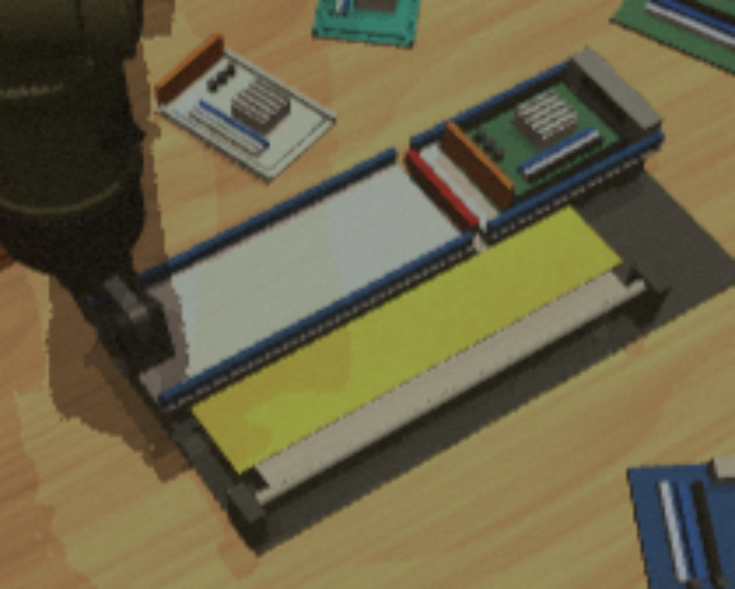

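View pics/top6f.png

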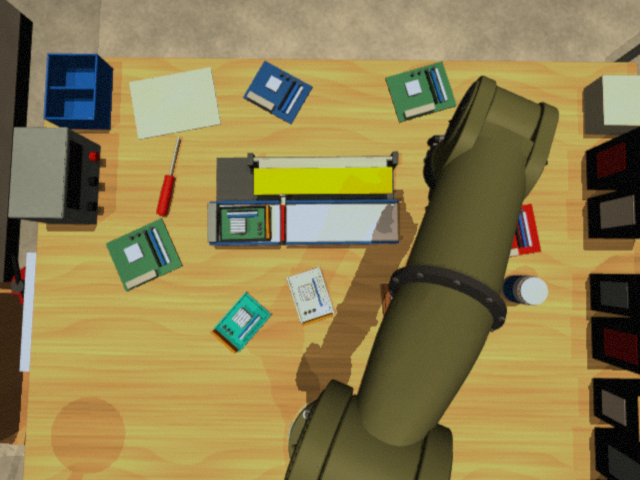

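The tray sits against the end stop (240,222), the gate (283,220) is shut at about 0.004 rad, and the visible bystanders are unmoved. I'm handing in.

```bash
python3 -c "
from h import *
print(st());ticket.close_job()"
```

```text
(29.64, [-0.1988, -0.0503, 0.2498], [-0.64, 0.17, 0.13], [-0.02, 0.02, 0.02], 0.0859)
the job is handed in; nothing more can be done
```

The tray is seated against the end stop and the gate has sprung shut behind it. I handed the job in at about 29.6 s of the 45 s allowed.

**What I did:** With the gripper open across the chute wall, one finger pressed the yellow pad. The other pushed the tray by its orange plate until the push force jumped at the end stop. I then backed the hand off about 65 mm with the gate still held, so the push finger was clear of the blade, and lifted away.

**Gate while held:** It read 0.20–0.21 rad at every stop while the tray crossed. Angles taken from the pad's slope and from its drop agreed to within about 0.01 rad.

**Last checks:**
- **Tray:** The plate's rear is at about chute x = 0.129–0.130, where 0.130 means the nose is touching the stop. The plate's top is at its normal height, so the tray lies flat.
- **Gate:** It reads 0.003–0.005 rad, with the top of the blade back up at z = 68 mm.
- **Hand:** The contact force was within noise of zero at hand-in.
- **Bystanders:** The screwdriver, green boards and can looked unmoved. The arm hid the cup, carton, small heatsink and most of the red board in the last top view, so I could not recheck those. The hand never went low near them.

No check failed. The "gate_blade" network's best match (0.73) was on the black carton, so I located the blade by colour and depth instead.

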